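Stack the cap box so that it locks

TASK

Pick up the loose long cap box and stack it gently on the bottom cap box that is bolted to the table, lengthways on it, so that the recesses in its base drop over the lid lugs below and it sits flat, fully down and locked; the bottom lid is a little off-centre, so feel for the place. Let go of it, and leave the short box, the bottles and everything else where they are.

Things in the scene. Friction and masses are not known exactly. Their poses are not given: they have to be found in the camera images.
- cap_box: The loose long box to stack: white plastic, closed, grey lid with two lugs. 160 mm long (own x), 56 wide (own y), 62 high to the lid's top, 70 to the lug tops; 0.35 to 0.7 kg; smooth upright sides. Origin: centre of the underside. Same either way round. Lugs at x = -40 and +40 mm, y = 0, each 14 mm along x, 28 along y, 8 high.
- recess (a point): Centre of the mouth of one of the long box's two base recesses (own x = +40 mm, y = 0, at the underside; the other is at x = -40). Each is 18 mm along x, 36 mm along y, 11 mm deep, square-edged, out of sight; the rest of the underside is flat. Over a lug it has 2 mm of play each way along x, 4 mm along y.
- base_box: The bottom box: same 160 x 56 mm box (length along own x), bolted down on a dark steel foot (200 x 90 x 6 mm). Origin: centre of the foot's underside, on the table. Lid top is 68 mm above the origin, lug tops 76 mm. A stacked box that is properly on has its origin 68 mm above this origin; if not it rests on the lugs, 8 mm higher.
- seat (a point): Middle of the bottom box at lid-top height (68 mm over its origin), NOT of its lid: the slide-on lid is locked tight anywhere up to 12 mm either way along the box's x. Its two lugs (14 x 28 x 8 mm) are at x = d - 40 and d + 40 mm, y = 0 from here, d from -12 to +12 mm and not in any pose: find it by feel. The lid does not give when pushed.
- short_box: A loose bystander: the same kind of box but only 110 mm long (56 wide, 70 high over the lugs, lugs 50 mm apart); does not fit, to be left alone. Origin: centre of the underside, x along its length. It and the long box may swap places.
- bottle_a: Bystander: upright filled bottle, 86 mm diameter, 210 mm high, about 1 kg; origin at the centre of its foot.
- bottle_b: Bystander: upright bottle, as bottle_a.
- cap_tray: Bystander: a low open tray, 120 x 90 x 35 mm, behind the boxes; origin at the centre of its underside.
- label_roll: Bystander: roll of labels standing on its end, 110 mm diameter, 70 mm high; origin at the centre of its underside.
- cap: Bystander: a bottle cap, 42 mm diameter, 16 mm high, on the table between the boxes; origin at the centre of its underside.
- scraper: Bystander: a spatula lying on the table to the right; origin under its middle.
Mind the look-alikes: they are no part of the job. What is shaped like the cap_box but blue or turquoise is not meant.

How it is judged (in metres and radians):
On the way:
1. the long cap box is lifted clear of the table (height (world z) of cap_box above 0.03 m), for 0.2 s.
At the end, for the whole second after the job is handed in: The long cap box is released, upright (0.05 rad) and still on the bottom box, recesses over the lugs: origin 64 to 70.5 mm above the bottom box's origin (68 = seated), centre within 20 mm along and 10 mm across of the bottom box's, lengthways within 0.3 rad either way round (x of cap_box in the frame of base_box between -0.02 and 0.02 m and y of cap_box in the frame of base_box between -0.01 and 0.01 m and z of cap_box in the frame of base_box between 0.064 and 0.0705 m and angle between the x axis of cap_box and the x axis of base_box, either way round below 0.3 rad and angle between cap_box's own z axis and vertical below 0.05 rad and linear speed of cap_box below 0.02 m/s); the robot touches nothing.
It fails at once if a bystander (short box, a bottle, label roll, cap, cap tray or scraper) is shifted by more than 30 mm (distance of any of short_box, bottle_a, bottle_b, cap_tray, label_roll, cap, scraper from where it was at the start of the episode above 0.03 m).
It fails at once if the long cap box is dropped or slammed on to the bottom one (faster than 0.5 m/s with its underside less than 30 mm above its seat) (horizontal distance between cap_box and base_box below 0.06 m and z of cap_box in the frame of base_box below 0.098 m and linear speed of cap_box above 0.5 m/s).
It also fails if it takes over 58 s, if anything falls off the work surface, if the arm or the gripper's body presses on something with over 40 N, if the wrist force passes 120 N, or if a joint passes its speed limit or range.

ROBOT

A 7-joint arm with a two-finger parallel gripper is mounted at the origin on the work surface. World frame = base frame: x ahead of the robot, y to its left, z up, the work surface at z = 0. Lengths are in mm, angles in rad, forces in N, time in s.
With the tool pointing down it reaches from about 425 to 950 mm from the base axis. Payload 16.7 kg.
Tool frame: the origin (TCP) lies on the front face of the gripper's body, between the roots of the fingers; the fingertips stand 97 mm ahead of it and the grasp point (between the pads) lies 78 mm ahead of it; z points along the fingers, y is the line along which they close (so a half turn about z gives the same grasp; the last joint's range is limited). The gripper opens to 94 mm and grips with 3 to 60 N. Pads are 16 mm wide; open, the fingers measure 119 mm over their backs; the gripper's body (75 mm by 177 mm) begins 78 mm behind the grasp point.
Start: joints at [1.089, 0.426, 0.074, 1.606, -0.034, 1.111, -0.067], TCP at [220.483, -637.941, 302.667] pointing down, gripper open.
Joint ranges: [-2.85, 2.85], [-0.5, 2.14], [-1.23, 1.37], [0.21, 2.46], [-1.02, 4.16], [0.16, 2.05], [-2.73, 2.73]. Speed limits (rad/s): [1.89, 1.89, 2.39, 2.39, 3.01, 3.01, 3.01].

INTERFACE

Orientations are given as a unit quaternion [x, y, z, w].
In Python, from station import env, imaging gives the robot as it stands.
- The arm moves only by the tool play_rows, never from a script. Its argument "plan" is a list that holds one entry, the list of rows, each a list of 5 numbers: the opening, from -1 (shut) to 1 (fully open), then the shift along the tool's x, y, z scaled (see below), then the turn about the tool's z scaled (see below). A call has 1 to 12 rows; each row is the pose to reach, as a shift and turn from the pose commanded when the call began, along the tool's axes at that moment; what a row does not reach only later rows make up. The controller multiplies each number of a shift by 100 mm and each number of a turn by 90 degrees. A row lasts 1/10 s, in which the tool goes at most 50 mm and 8.59 degrees, less where a joint would pass 70% of its speed; a pose out of reach is approached as far as the arm can. A call with a number of a shift or a turn outside -1 to 1 is refused whole. A call with a gripper value outside its range is refused whole. The fingers move at their own pace and stop on an object; the grip force is fixed at half the most. Time passes only in rows, so rows that repeat a pose let the fingers close. It gives the time, the measured TCP pose, the force, the opening and the grip force at its end, in the units of the state.
- env.state(): the state, without advancing time (a new reading comes with each control period).
- imaging.camera(name): name is "scene" or "top"; returns the picture (420x560x3 uint8, red, green, blue); there is no depth.
- imaging.camera_params(name): a dict with "K" (3x3 intrinsics, pixels), "extrinsics" (4x4, takes a point from camera to world coordinates). Camera axes: x right, y down, z forward; pixel columns grow to the right and rows downward; lengths in mm; the calibration is good to about 2 mm. A picture is of the moment at which its call begins. camera_params takes no time and is no camera call.
- env.hand_in(): hands the job in; it is judged then, once.
The state is a dict: "clock": time; "joint_pos": joint angles; "joint_vel": joint speeds; "joint_efforts": joint torques, N m; "tool_pos": TCP position; "tool_rot": TCP orientation; "ft_force": force on the tool from outside, world axes, zero at the start; "moment": the same for the moment, N m; "grip_width": finger opening in mm; "grasp_force": force on a finger pad.
Only numpy, scipy, OpenCV 4.12 (cv2) and the standard library are available. Lean on these libraries where they do the work, as an engineer would, in place of code of your own. Each camera call takes 0.05 s, during which the arm holds its last target. There are 200 camera calls.

## Working session

There is one attempt and no reset: what is moved stays moved. The work goes in short steps, Python scripts to look and compute and a tool call to move; the robot and the scene stay as the last step left them, time stands still between calls to the robot, and variables do not carry over. Pictures are saved under pics/ and viewed, at most 10 in all, crops included, and the job is handed in when it is done.

Besides the shell and the picture viewer there is one more tool, called after "Emit:" as name(argument=value, ...), one argument or row to a line, values as JSON. play_rows: Moves the arm, as the interface text tells. Its arguments: {"type":"object","properties":{"plan":{"type":"array"}},"required":["plan"]}

```bash
mkdir -p pics; python3 - <<'E'
from station import env, imaging
import cv2, numpy as np
for n in("scene","top"):
    im=imaging.camera(n); cv2.imwrite(f"pics/{n}0.png",im[:,:,::-1]); p=imaging.camera_params(n); print(n,np.round(p["K"],1).tolist(),np.round(p["extrinsics"],3).tolist())
print(env.state())
E
```

```text
scene [[500.4, 0.0, 282.2], [0.0, 500.4, 203.6], [0.0, 0.0, 1.0]] [[-0.37, 0.722, -0.585, 1212.847], [0.929, 0.298, -0.22, 270.61], [0.016, -0.625, -0.781, 1010.867], [0.0, 0.0, 0.0, 1.0]]
top [[406.7, 0.0, 281.4], [0.0, 406.7, 206.2], [0.0, 0.0, 1.0]] [[0.02, -0.986, 0.167, 313.002], [-0.999, -0.025, -0.024, 28.283], [0.027, -0.166, -0.986, 1127.235], [0.0, 0.0, 0.0, 1.0]]
{'clock': 0.1, 'joint_pos': array([ 1.08848383,  0.42664789,  0.07384846,  1.60657626, -0.03410718,
        1.11082396, -0.06709976]), 'joint_vel': array([-7.51228451e-04, -1.47985772e-03,  4.29107750e-04, -2.48976284e-03,
       -1.09402238e-03, -5.80263038e-05, -7.04029224e-04]), 'joint_efforts': array([ 7.80777773e-03, -9.37471819e+01,  3.67577948e+00, -4.55044127e+01,
       -4.88311623e-02,  1.66622194e-02,  6.03837475e-05]), 'tool_pos': array([ 220.40593531, -637.67428378,  302.04515864]), 'tool_rot': array([ 9.86188829e-01,  1.65623779e-01, -1.35549759e-04, -5.82645624e-04]), 'ft_force': array([0.0802634 , 1.22141008, 0.04762082]), 'moment': array([ 0.05384648, -0.02093305, -0.02080958]), 'grasp_force': 0.0, 'grip_width': 93.58562412850648}
```

View pics/scene0.png

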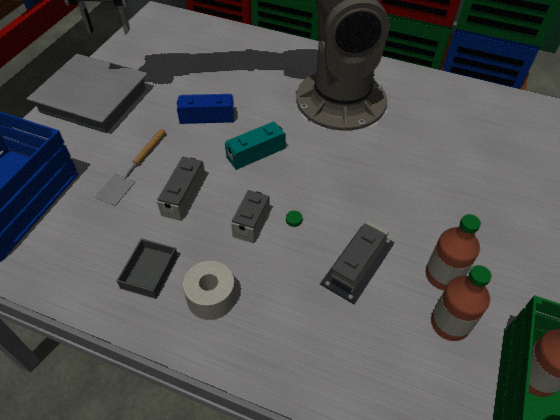

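View pics/top0.png

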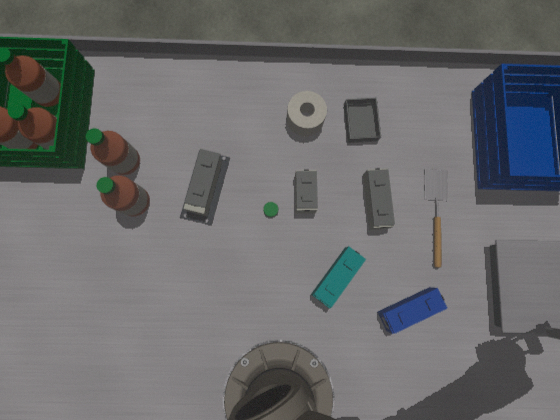

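The scene picture shows three grey-lidded boxes. In the top view they are at (379,198), about 57 px long; at (306,190), about 40 px, which is the short one; and at (205,185) on a dark steel foot, the base. The blue box (412,310) and turquoise box (339,277) are look-alikes. The one I want is (379,198): white/grey, long and loose. I'll confirm it in a crop.

```bash
python3 - <<'E'
import cv2, numpy as np
im=cv2.imread("pics/top0.png")
a=cv2.resize(im[140:232,350:410],None,fx=6,fy=6,interpolation=cv2.INTER_CUBIC)
b=cv2.resize(im[140:232,172:242],None,fx=6,fy=6,interpolation=cv2.INTER_CUBIC)
c=cv2.convertScaleAbs(np.hstack([b,a]),alpha=1.6)
for x in range(0,c.shape[1],60): cv2.line(c,(x,0),(x,5),(0,0,255),1)
for y in range(0,c.shape[0],60): cv2.line(c,(0,y),(5,y),(0,0,255),1)
cv2.imwrite("pics/crop.png",c)
E
```

```text
(no output)
```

View pics/crop.png

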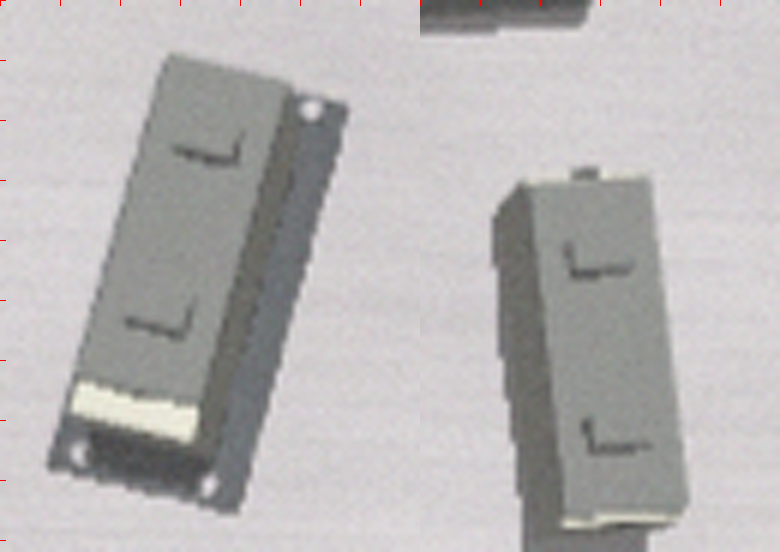

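The crop confirms it: the right-hand box (crop lid 525–688 × 180–520) is long, grey-lidded, with two lugs and no foot. On the base at left, the lid is shifted to the far end: a bright exposed strip shows at the near end, around crop (135,410). Its lug shadows are at (207,157) and (157,328).

```bash
cat > h.py <<'E'
import numpy as np, cv2
from station import env, imaging
from scipy.spatial.transform import Rotation as R
def cast(n,uv,z):
    p=imaging.camera_params(n); E=np.array(p["extrinsics"]); uv=np.atleast_2d(np.asarray(uv,float))
    d=(np.linalg.inv(p["K"])@np.c_[uv,np.ones(len(uv))].T).T@E[:3,:3].T
    return E[:3,3]+d*((z-E[2,3])/d[:,2:])
def crop2px(c,x0,y0): return (np.array(c,float)+.5)/6-.5+np.array([x0,y0])
def togo(xyz,yaw):
    """shift in tool axes (units of 100 mm) and turn (units of 90deg) so tool y lies along yaw"""
    s=env.state(); Rt=R.from_quat(s["tool_rot"]).as_matrix()
    y=Rt[:,1]; cur=np.arctan2(y[1],y[0]); dy=(yaw-cur+np.pi/2)%np.pi-np.pi/2
    return np.round(Rt.T@(np.array(xyz)-s["tool_pos"])/100,3),round(-dy/(np.pi/2),3),s["tool_pos"].round(1),round(cur,3)
E
python3 - <<'E'
from h import *
L=crop2px([[600-420,270],[615-420,448]],350,140); B=crop2px([[207,157],[157,328]],172,140)
for nm,P,z in(("long",L,66),("base",B,72)):
    w=cast("top",P,z)[:,:2]; v=w[0]-w[1]; l=np.linalg.norm(v); u=v/l
    print(nm,w.round(1).tolist(),"len",l.round(1),"yaw",np.arctan2(u[1],u[0]).round(4),"mid(lugs)",(w.mean(0)+7*u).round(1))
lc=cast("top",crop2px([[525-420,182],[648-420,178],[688-420,515],[565-420,522]],350,140),62)[:,:2]
print("long lid corners",lc.round(1).tolist(),lc.mean(0).round(1))
e=lc[0]-lc[3];f=lc[1]-lc[2];print(np.arctan2(e[1],e[0]),np.arctan2(f[1],f[0]),np.linalg.norm(e),np.linalg.norm(lc[0]-lc[1]))
bc=cast("top",crop2px([[168,55],[293,85],[200,405],[82,380]],172,140),68)[:,:2]
print("base lid corners",bc.round(1).tolist(),bc.mean(0).round(1))
e=bc[0]-bc[3];f=bc[1]-bc[2];print(np.arctan2(e[1],e[0]),np.arctan2(f[1],f[0]),np.linalg.norm(e),np.linalg.norm(bc[0]-bc[1]))
hc=cast("top",crop2px([[311,109],[80,455],[208,485]],172,140),6)[:,:2]; print("holes",hc.round(1).tolist(),"centre",((hc[0]+hc[1])/2).round(1))
fc=cast("top",crop2px([[348,103],[240,513],[50,467]],172,140),6)[:,:2]; print("foot",fc.round(1).tolist(),"centre",((fc[0]+fc[2])/2).round(1))
print("bottles (cap tops)",cast("top",[[95,136],[106,185]],210).round(0).tolist())
E
```

```text
long [[558.2, -260.1], [477.7, -265.1]] len 80.7 yaw 0.0629 mid(lugs) [ 524.9 -262.2]
base [[595.8, 205.7], [518.0, 223.6]] len 79.9 yaw -0.2255 mid(lugs) [563.7 213.1]
long lid corners [[599.0, -227.8], [602.4, -283.9], [449.1, -298.1], [444.7, -243.3]] [ 523.8 -263.3]
0.09999220221165844 0.09268419364654451 155.08840224979036 56.19007303776846
base lid corners [[643.5, 226.2], [631.2, 169.8], [484.9, 203.7], [494.7, 255.7]] [563.6 213.9]
-0.19583022262419134 -0.22823320563159352 151.71801524512566 57.78841253875622
holes [[638.3, 169.0], [470.2, 267.9], [457.7, 208.4]] centre [554.3 218.5]
foot [[641.7, 151.7], [445.1, 193.1], [464.3, 281.3]] centre [553.  216.5]
bottles (cap tops) [[623.0, 443.0, 210.0], [507.0, 407.0, 210.0]]
```

```bash
python3 -c "
from h import *
print(togo([524.3,-262.7,220],0.088+np.pi/2))"
```

```text
(array([ 4.097, -2.55 ,  0.823]), np.float64(0.156), array([ 220.4, -637.7,  302. ]), np.float64(-1.238))
```

Emit:
play_rows(
  plan=[
    [[1,0.4,-0.25,0.08,0],[1,0.8,-0.5,0.16,0],[1,1,-0.62,0.2,0]],
  ],
)

```text
clock: 0.4
tool_pos: [297.2, -543.4, 281.7]
tool_rot: [0.986, 0.167, 0.0, -0.001]
ft_force: [0.5, -0.1, 0.7]
grip_width: 93.6
grasp_force: 0.0
```

Emit:
play_rows(
  plan=[
    [[1,0.4,-0.25,0.08,0],[1,0.8,-0.5,0.16,0],[1,1,-0.62,0.2,0]],
  ],
)

```text
clock: 0.7
tool_pos: [371.4, -451.8, 261.9]
tool_rot: [0.986, 0.167, 0.0, -0.001]
ft_force: [-0.1, -0.2, -0.5]
grip_width: 93.8
grasp_force: 0.0
```

Emit:
play_rows(
  plan=[
    [[1,0.4,-0.25,0.08,0],[1,0.8,-0.5,0.16,0],[1,1,-0.62,0.2,0]],
  ],
)

```text
clock: 1.0
tool_pos: [445.4, -360.4, 241.9]
tool_rot: [0.986, 0.167, 0.0, -0.001]
ft_force: [0.2, 0.2, -0.5]
grip_width: 94.2
grasp_force: 0.0
```

Emit:
play_rows(
  plan=[
    [[1,0.4,-0.25,0.08,0.05],[1,0.8,-0.5,0.16,0.1],[1,1,-0.62,0.2,0.15],[1,1,-0.62,0.2,0.156],[1,1,-0.62,0.2,0.156],[1,1,-0.62,0.2,0.156]],
  ],
)

```text
clock: 1.6
tool_pos: [516.8, -273.9, 222.7]
tool_rot: [0.999, 0.044, -0.0, 0.0]
ft_force: [-0.4, 0.5, 0.6]
grip_width: 93.9
grasp_force: 0.0
```

```bash
python3 -c "
from h import *
print(togo([524.3,-262.7,220],0.088+np.pi/2)); print(env.state()['clock'])"
```

```text
(array([ 0.084, -0.106,  0.027]), np.float64(-0.0), array([ 516.8, -273.9,  222.7]), np.float64(-1.483))
1.6
```

Emit:
play_rows(
  plan=[
    [[1,0.085,-0.105,0,0],[1,0.085,-0.105,0.2,0],[1,0.085,-0.105,0.5,0],[1,0.085,-0.105,0.8,0],[1,0.085,-0.105,0.98,0],[1,0.085,-0.105,0.98,0]],
  ],
)

```text
clock: 2.2
tool_pos: [524.1, -261.1, 122.6]
tool_rot: [0.999, 0.044, -0.002, -0.001]
ft_force: [0.5, 0.3, 0.9]
grip_width: 93.5
grasp_force: 0.0
```

Emit:
play_rows(
  plan=[
    [[-1,0,0,0.03,0],[-1,0,0,0.03,0],[-1,0,0,0.03,0],[-1,0,0,0.03,0],[-1,0,0,0.03,0],[-1,0,0,0.03,0],[-1,0,0,0.03,0],[-1,0,0,0.03,0],[-1,0,0,0.03,0],[-1,0,0,0.03,0]],
  ],
)

```text
clock: 3.2
tool_pos: [525.3, -262.2, 122.3]
tool_rot: [0.999, 0.044, 0.0, 0.0]
ft_force: [-1.9, -3.6, 7.9]
grip_width: 55.8
grasp_force: 30.0
```

Gripped at 55.8 mm. Lifting gently.

Emit:
play_rows(
  plan=[
    [[-1,0,0,-0.1,0],[-1,0,0,-0.3,0],[-1,0,0,-0.5,0],[-1,0,0,-0.7,0],[-1,0,0,-0.9,0],[-1,0,0,-1,0],[-1,0,0,-1,0],[-1,0,0,-1,0]],
  ],
)

```text
clock: 4.0
tool_pos: [524.7, -261.5, 221.1]
tool_rot: [0.999, 0.044, -0.0, -0.0]
ft_force: [-0.2, 0.3, -6.3]
grip_width: 55.7
grasp_force: 30.0
```

```bash
python3 -c "
from h import *
print(togo([563.7,213.4,250],-0.215+np.pi/2)); print(env.state())"
```

```text
(array([ 0.804, -4.696, -0.288]), np.float64(0.193), array([ 524.7, -261.5,  221.1]), np.float64(-1.483))
{'clock': 4.0, 'joint_pos': array([ 0.40308614,  0.37095765, -0.06276053,  1.88161427,  0.02909225,
        0.89066375, -1.1567789 ]), 'joint_vel': array([ 0.000873  ,  0.0140611 ,  0.00032649,  0.00604537,  0.00081175,
       -0.00113588,  0.00169665]), 'joint_efforts': array([ 4.10990731e-02, -8.75921559e+01,  7.89882336e-01, -4.26047158e+01,
       -3.07105388e-02,  1.02991238e-02,  7.28889601e-03]), 'tool_pos': array([ 524.7333621 , -261.47906528,  221.08548078]), 'tool_rot': array([ 9.99037580e-01,  4.38607075e-02, -3.33724845e-04, -2.01717162e-04]), 'ft_force': array([-0.21058913,  0.30880882, -6.28472981]), 'moment': array([ 0.04222047,  0.0614867 , -0.04577139]), 'grasp_force': 29.993342757225037, 'grip_width': 55.69462972542034}
```

Emit:
play_rows(
  plan=[
    [[-1,0.03,-0.2,-0.1,0],[-1,0.08,-0.5,-0.2,0],[-1,0.12,-0.75,-0.25,0],[-1,0.16,-0.94,-0.29,0]],
  ],
)

```text
clock: 4.4
tool_pos: [532.4, -164.8, 249.8]
tool_rot: [0.999, 0.044, -0.001, -0.0]
ft_force: [0.3, 0.9, -5.3]
grip_width: 56.0
grasp_force: 30.0
```

Emit:
play_rows(
  plan=[
    [[-1,0.05,-0.31,0,0],[-1,0.11,-0.62,0,0],[-1,0.16,-0.94,0,0]],
  ],
)

```text
clock: 4.7
tool_pos: [540.0, -70.5, 249.5]
tool_rot: [0.999, 0.044, -0.001, -0.0]
ft_force: [0.1, 0.0, -5.5]
grip_width: 55.8
grasp_force: 30.0
```

Emit:
play_rows(
  plan=[
    [[-1,0.05,-0.31,0,0],[-1,0.11,-0.62,0,0],[-1,0.16,-0.94,0,0]],
  ],
)

```text
clock: 5.0
tool_pos: [547.7, 24.6, 249.5]
tool_rot: [0.999, 0.044, -0.001, -0.0]
ft_force: [0.5, 0.3, -4.9]
grip_width: 55.9
grasp_force: 30.0
```

Emit:
play_rows(
  plan=[
    [[-1,0.05,-0.31,0,0],[-1,0.11,-0.62,0,0],[-1,0.16,-0.94,0,0]],
  ],
)

```text
clock: 5.3
tool_pos: [555.4, 119.5, 249.4]
tool_rot: [0.999, 0.044, -0.001, 0.0]
ft_force: [0.8, -0.0, -5.7]
grip_width: 55.8
grasp_force: 30.0
```

Emit:
play_rows(
  plan=[
    [[-1,0.05,-0.31,0,0.06],[-1,0.11,-0.62,0,0.12],[-1,0.15,-0.85,0,0.17],[-1,0.16,-0.93,0,0.193],[-1,0.16,-0.93,0,0.193],[-1,0.16,-0.93,0,0.193]],
  ],
)

```text
clock: 5.9
tool_pos: [563.4, 211.9, 249.7]
tool_rot: [0.994, -0.107, -0.001, 0.001]
ft_force: [0.9, -1.1, -5.1]
grip_width: 56.0
grasp_force: 30.0
```

```bash
python3 - <<'E'
from h import *
im=imaging.camera("top"); print(togo([563.7,213.4,250],-0.215+np.pi/2)); print(env.state()["clock"])
a=im[120:240,150:260,::-1]
im2=imaging.camera("scene"); b=im2[180:310,310:430,::-1]
a=cv2.resize(a,None,fx=4,fy=4,interpolation=cv2.INTER_CUBIC); b=cv2.resize(b,(330,480) and None,fx=3.2,fy=480/130,interpolation=cv2.INTER_CUBIC)
cv2.imwrite("pics/held.png",cv2.convertScaleAbs(np.hstack([a,b[:a.shape[0]]]),alpha=1.6))
E
```

```text
(array([-0.003, -0.019, -0.001]), np.float64(-0.0), array([563.5, 211.5, 249.9]), np.float64(-1.786))
5.95
```

View pics/held.png

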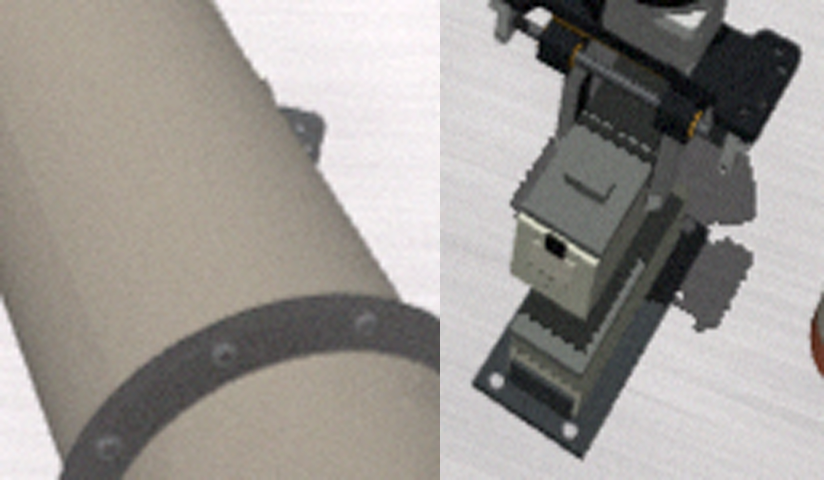

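The scene crop shows the held box level and aligned above the base. The arm blocks the top view. I'll lower it to just above the lugs.

Emit:
play_rows(
  plan=[
    [[-1,0,-0.017,0.1,0],[-1,0,-0.017,0.2,0],[-1,0,-0.017,0.3,0],[-1,0,-0.017,0.38,0],[-1,0,-0.017,0.44,0],[-1,0,-0.017,0.47,0],[-1,0,-0.017,0.47,0],[-1,0,-0.017,0.47,0]],
  ],
)

```text
clock: 6.8
tool_pos: [564.2, 214.3, 204.0]
tool_rot: [0.994, -0.107, 0.0, -0.0]
ft_force: [0.3, 0.7, -5.4]
grip_width: 55.8
grasp_force: 30.0
```

Emit:
play_rows(
  plan=[
    [[-1,0,0,0.01,0],[-1,0,0,0.02,0],[-1,0,0,0.03,0],[-1,0,0,0.04,0],[-1,0,0,0.05,0],[-1,0,0,0.06,0],[-1,0,0,0.06,0],[-1,0,0,0.06,0]],
  ],
)

```text
clock: 7.6
tool_pos: [564.1, 214.2, 197.7]
tool_rot: [0.994, -0.108, -0.0, -0.0]
ft_force: [-0.5, -0.6, -4.9]
grip_width: 56.2
grasp_force: 30.0
```

Emit:
play_rows(
  plan=[
    [[-1,0,0,0.005,0],[-1,0,0,0.01,0],[-1,0,0,0.015,0],[-1,0,0,0.02,0],[-1,0,0,0.025,0],[-1,0,0,0.03,0],[-1,0,0,0.03,0],[-1,0,0,0.03,0]],
  ],
)

```text
clock: 8.4
tool_pos: [564.1, 214.2, 194.8]
tool_rot: [0.994, -0.108, 0.0, -0.0]
ft_force: [-0.1, -0.5, -4.9]
grip_width: 56.2
grasp_force: 30.0
```

Emit:
play_rows(
  plan=[
    [[-1,0,0,0.005,0],[-1,0,0,0.01,0],[-1,0,0,0.015,0],[-1,0,0,0.02,0],[-1,0,0,0.025,0],[-1,0,0,0.03,0],[-1,0,0,0.03,0],[-1,0,0,0.03,0]],
  ],
)

```text
clock: 9.2
tool_pos: [564.1, 214.2, 191.7]
tool_rot: [0.994, -0.108, -0.0, -0.0]
ft_force: [-0.5, -0.6, -5.7]
grip_width: 55.8
grasp_force: 30.0
```

Emit:
play_rows(
  plan=[
    [[-1,0,0,0.005,0],[-1,0,0,0.01,0],[-1,0,0,0.015,0],[-1,0,0,0.015,0],[-1,0,0,0.015,0]],
  ],
)

```text
clock: 9.7
tool_pos: [564.1, 214.2, 190.4]
tool_rot: [0.994, -0.108, 0.0, -0.0]
ft_force: [-1.9, -0.8, -0.1]
grip_width: 56.0
grasp_force: 30.0
```

Contact comes at TCP z 190.4, and I predicted 190.3 for seated and 198.3 for resting on the lugs. I'll press slightly, feel along x for the lock, then release.

Emit:
play_rows(
  plan=[
    [[-1,0,0,0.005,0],[-1,0,0,0.01,0],[-1,0,0,0.01,0],[-1,0,0,0.01,0]],
  ],
)

```text
clock: 10.1
tool_pos: [564.1, 214.2, 190.3]
tool_rot: [0.994, -0.108, 0.0, -0.0]
ft_force: [-7.6, -2.3, 15.5]
grip_width: 55.6
grasp_force: 30.0
```

Emit:
play_rows(
  plan=[
    [[-1,0.01,0,0,0],[-1,0.02,0,0,0],[-1,0.03,0,0,0],[-1,0.03,0,0,0],[-1,0.03,0,0,0]],
  ],
)

```text
clock: 10.6
tool_pos: [565.9, 214.3, 190.3]
tool_rot: [0.994, -0.107, -0.001, -0.0]
ft_force: [-15.6, -1.1, 20.2]
grip_width: 56.0
grasp_force: 30.0
```

Emit:
play_rows(
  plan=[
    [[-1,-0.02,0,-0.01,0],[-1,-0.02,0,-0.01,0],[0.2,-0.02,0,-0.01,0],[0.6,-0.02,0,-0.01,0],[1,-0.02,0,-0.01,0],[1,-0.02,0,-0.01,0],[1,-0.02,0,-0.01,0],[1,-0.02,0,-0.01,0],[1,-0.02,0,-0.01,0],[1,-0.02,0,-0.01,0]],
  ],
)

```text
clock: 11.6
tool_pos: [565.0, 214.0, 190.2]
tool_rot: [0.994, -0.108, -0.0, -0.0]
ft_force: [-0.1, 0.6, 1.2]
grip_width: 94.1
grasp_force: 0.0
```

Emit:
play_rows(
  plan=[
    [[1,-0.02,0,-0.1,0],[1,-0.02,0,-0.3,0],[1,-0.02,0,-0.5,0],[1,-0.02,0,-0.75,0],[1,-0.02,0,-1,0],[1,-0.02,0,-1,0]],
  ],
)

```text
clock: 12.2
tool_pos: [564.0, 215.0, 294.4]
tool_rot: [0.994, -0.108, 0.002, -0.001]
ft_force: [0.7, -0.0, 0.4]
grip_width: 94.0
grasp_force: 0.0
```

Emit:
play_rows(
  plan=[
    [[1,0,0.3,-0.1,0],[1,0,0.6,-0.2,0],[1,0,0.95,-0.2,0]],
  ],
)

```text
clock: 12.5
tool_pos: [542.6, 121.4, 311.4]
tool_rot: [0.994, -0.107, 0.001, -0.0]
ft_force: [0.9, 0.0, 0.6]
grip_width: 94.2
grasp_force: 0.0
```

Emit:
play_rows(
  plan=[
    [[1,0,0.3,0,0],[1,0,0.6,0,0],[1,0,0.95,0,0],[1,0,0.95,0,0],[1,0,0.95,0,0],[1,0,0.95,0,0]],
  ],
)

```text
clock: 13.1
tool_pos: [522.5, 29.7, 310.2]
tool_rot: [0.994, -0.107, 0.0, -0.0]
ft_force: [0.0, 0.9, 0.4]
grip_width: 93.6
grasp_force: 0.0
```

```bash
python3 - <<'E'
from h import *
t=imaging.camera("top")[:,:,::-1]; s=imaging.camera("scene")[:,:,::-1]
a=cv2.resize(t[110:240,60:250],(400,274)); b=cv2.resize(s[190:310,300:420],(400,400),interpolation=cv2.INTER_CUBIC)
c=np.zeros((400,800,3),np.uint8); c[:274,:400]=a; c[:,400:]=b
cv2.imwrite("pics/end.png",cv2.convertScaleAbs(c,alpha=1.6)); print(env.state()["clock"],env.state()["ft_force"])
E
```

```text
13.2 [ 0.50002494  0.17809489 -0.34709763]
```

View pics/end.png

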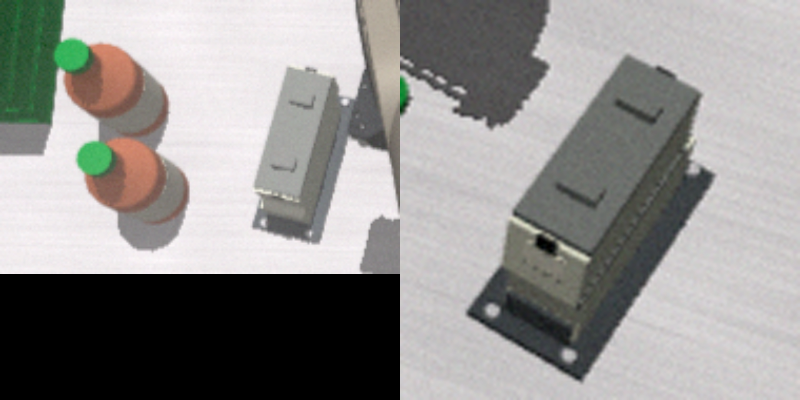

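The box is seated flush and level on the base with no gap visible (scene crop around (600,180)). The bottles look undisturbed and the gripper is clear.

```bash
python3 -c "
from station import env
print(env.hand_in())"
```

```text
the job is handed in; nothing more can be done
None
```

The long cap box is stacked on the bottom box and released; contact at the seated height (8 mm lower than resting on the lugs) indicates it is fully down over them, and I handed the job in at about 13 s without getting a verdict back.

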